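# Clamp the roll spindle in its bracket with the push-in U-bolt

### The arm

A 6-joint arm with a two-finger parallel gripper is mounted at the origin on a cart in front of the work surface, level with it; the furniture and walls round the work are solid. World frame = base frame: x ahead of the robot, y to its left, z up, the work surface at z = 0. Lengths are in m, angles in rad, forces in N, time in s.
With the tool pointing down it reaches from about 0.425 to 0.925 m from the base axis. Payload 12.5 kg.
Tool frame: the origin (TCP) lies on the centre line of the jaws, within the pads' length; the fingertips stand 14 mm ahead of it and the grasp point (between the pads) lies 5 mm behind it; z points along the fingers, y is the line along which they close (so a half turn about z gives the same grasp; the last joint's range is limited). The gripper opens to 85 mm and grips with 20 to 120 N. Pads are 22 mm wide; open, the fingers measure 114 mm over their backs; the gripper's body (76 mm by 85 mm) begins 54 mm behind the grasp point. The pads swing forward as they close: fully open they stand 13 mm farther back than shut.
Start: joints at [-1.414, 0.491, 1.559, -0, 1.092, -0.106], TCP at [0.162, -0.604, 0.245] pointing down, gripper open.
Joint ranges: [-3.1, 3.1], [-0.84, 2.19], [0.05, 2.79], [-1.13, 4.28], [0.06, 2.93], [-2.69, 2.69]. Speed limits (rad/s): [2.22, 2.22, 2.79, 3.14, 3.14, 3.14].

### API

Orientations are given as a rotation vector (axis times angle).
In Python, from rig import * gives the robot as it stands.
- The arm moves only by the tool drive_tool, never from a script. Its argument "deltas" is a list of rows, each an object of numbers: "tx", "ty", "tz": the shift along the tool's x, y, z in cm; "ax", "ay", "az": the turn, a rotation vector about the tool's x, y, z in degrees; "grip": the opening, from -1 (shut) to 1 (fully open). A call has 1 to 5 rows; each row shifts and turns the commanded pose from where the row before left it, along the tool's axes as they then stand; what a row does not reach is not made up. A row lasts 1/12 s, in which the tool goes at most 41.7 mm and 7.16 degrees, less where a joint would pass 70% of its speed; a pose out of reach is approached as far as the arm can. A call with a gripper value outside its range is refused whole. The fingers move at their own pace and stop on an object; "newtons" is the grip in N (left out, the last holds). Time passes only in rows, so rows that do not move let the fingers close. It gives the time, the measured TCP pose, the force, the opening and the grip force at its end, in the units of the state.
- read_state(): the state, without advancing time (a new reading comes with each control period).
- camera(name): name is "side" or "top"; returns the picture (384x512x3 uint8, red, green, blue); there is no depth.
- camera_info(name): a dict with "fx", "fy", "cx", "cy" (pixels), "rvec" (rotation vector, rad) and "tvec" (3), from world to camera coordinates, as OpenCV has them. Camera axes: x right, y down, z forward; pixel columns grow to the right and rows downward; lengths in m; the calibration is good to about 2 mm. A picture is of the moment at which its call begins. camera_info takes no time and is no camera call.
- job_done(): hands the job in; it is judged then, once.
The state is a dict: "t": time; "joint_pos": joint angles; "qvel": joint speeds; "tau": joint torques, N m; "ee_pos": TCP position; "orientation": TCP orientation; "force": force on the tool from outside, world axes, zero at the start; "torque": the same for the moment, N m; "finger_gap": finger opening in m; "grasp_force": force on a finger pad.
Only numpy, scipy, OpenCV 4.12 (cv2) and the standard library are available. Lean on these libraries where they do the work, as an engineer would, in place of code of your own. Each camera call takes 0.05 s, during which the arm holds its last target. There are 200 camera calls.

### The job

Make the label-roll spindle fast in its bracket: first slide the loose bar endwise in its V rests, gently, until its black collar butts against the bracket. Then take the U-bolt that fits the bar's neck (the narrower of the two in the wooden block), bring it over the neck with both legs into the two holes of the sliding clamp plate, and press it fully home, so that the spring catches click in and the bow rests on the bar, and let go. The plate may stand anywhere along its short travel, so feel for the holes lightly and never force the legs, and leave the wide U-bolt, the label roll and the carton where they are.

Things in the scene. Friction and masses are not known exactly. Their poses are not given: they have to be found in the camera images.
- bracket: Spindle bracket fixed to the bench: aluminium base 130 x 150 x 8 mm with a channel and two steel V rests. Origin: centre of its underside; z up, y along the bar, x across. The V rests lie at y = 52 to 64 mm on both sides and reach up to z = 70 mm; between them all above z = 42 mm is free but for the bar. A bar in the rests has its axis at x = 0, z = 68 mm.
- channel_mid (a point): Fixed point of the bracket, 40 mm above its origin, at the height of the top of the steel clamp plate (10 mm thick, 62 mm in x, 140 mm in y) and in the middle of its travel. The plate has two 9.8 mm through holes at x = +15.5 and -15.5 mm; it slides along y stiffly (about 14 N), so both holes stand at the same, unmeasured y between -14 and +14 mm.
- rest_stop (a point): Fixed point of the bracket on the outer face of its +y V rest, on the axis of a lying bar (y = 64, z = 68 mm of the bracket), where the collar's inner face has to come. Touch it slowly (some 20 mm/s); a blow of 100 N is too much.
- bar: Loose steel spindle bar along its own y, 26 mm thick, 273 mm long (y = -160 to +113 mm), 0.45 kg, lying in the V rests. Origin: on the axis, middle of the neck (20 mm thick, y = -21 to +21 mm). At first 15 to 35 mm too far to the bracket's +y; at home its origin is at y = 0 of the bracket. Slides with 3 to 8 N, may turn about its axis. The U-bolt passes the neck only.
- collar_face (a point): Centre of the inner face of the bar's black collar (44 mm in diameter, 14 mm thick, at y = 64 to 78 mm of the bar); beyond the collar a plain 26 mm stub runs on to the bar's +y end.
- bar_end (a point): Centre of the flat +y end of the bar, the end to push on, 68 mm above the bench.
- ubolt: The narrow U-bolt, 8 mm round steel, 80 g, standing upright, legs down, in a slot of the block. Origin: centre of the bow's curve; it lies in its x-z plane, z up: legs at x = +15.5 and -15.5 mm, 39 mm over all, bow's top at z = 19.5 mm, leg ends at z = -48.5 mm, a ring groove on each leg at z = -44 to -37 mm. Either way round fits. Home: 66.5 mm above the bracket's origin.
- leg_ends (a point): Midway between the flat leg ends (6 mm, then a 1.6 mm taper) of the narrow U-bolt, 48.5 mm below its origin. On the plate's top they are at z = 40 mm of the bracket; about 13 mm deeper they meet spring catches reaching 1.5 mm into each hole, 8 to 15 N in all to pass; at home (bow on neck, catches in the grooves) they are 22 mm below that top. Over 45 N on plate or bar is too much.
- ubolt_wide: The wide U-bolt, made like the other but with legs at x = +24 and -24 mm, 56 mm over all; it does not fit the plate. It stands in the other slot and stays there. Origin: centre of the bow's curve.
- block: Fixed light wooden parts block 100 x 130 x 34 mm, origin at the centre of its underside, with two slots 68 mm long (x), 10.5 mm wide, 26 mm deep in its top, at y = -32 and +32 mm. A U-bolt stands upright in each, which one where varies; their origins are 56.5 mm above the bench.
- label_roll: Roll of white labels, 99 mm in diameter, 60 mm high, standing on the bench beyond the bracket; origin at the centre of its underside. To be left alone.
- carton: Small brown carton 125 x 74 x 58 mm on the bench; origin at the centre of its underside. To be left alone.

How it is judged:
On the way, in this order (a step that is already met when the one before it is completed fails the run):
1. the bar lies in both V rests with its collar against the +y rest (within 3 mm) (y of bar in the frame of bracket between -0.003 and 0.003 m and z of bar in the frame of bracket between 0.0655 and 0.0705 m and x of bar in the frame of bracket between -0.0025 and 0.0025 m), for 0.2 s.
2. both legs of the narrow U-bolt, astride the neck, have entered the holes of the clamp plate by at least 4 mm (all of step 1 and x of ubolt in the frame of bracket between -0.003 and 0.003 m and y of ubolt in the frame of bracket between -0.018 and 0.018 m and angle between the z axis of ubolt and the z axis of bracket, either way round below 0.09 rad and z of ubolt in the frame of bracket below 0.0845 m), for 0.1 s.
At the end, for the whole second after the job is handed in: the bar lies in both V rests, collar against the +y rest (within 3 mm); the narrow U-bolt stands upright (5 degrees) over its neck, legs latched in the plate, at most 2.3 mm above home, released and at rest; wide U-bolt, label roll and carton within 20 mm of their places (all of step 1 and x of ubolt in the frame of bracket between -0.003 and 0.003 m and y of ubolt in the frame of bracket between -0.018 and 0.018 m and angle between the z axis of ubolt and the z axis of bracket, either way round below 0.09 rad and z of ubolt in the frame of bracket between 0.0635 and 0.0688 m and linear speed of each of ubolt, bar below 0.02 m/s and distance of each of ubolt_wide, label_roll, carton from where it was at the start of the episode below 0.02 m); the robot touches nothing.
It fails at once if the U-bolt is forced against the bracket or its clamp plate with more than 45 N (contact force between ubolt and bracket above 45 N).
It fails at once if the U-bolt is forced against the bar with more than 45 N (contact force between ubolt and bar above 45 N).
It fails at once if the bar is rammed against the bracket with more than 100 N (contact force between bar and bracket above 100 N).
It fails at once if the wide U-bolt, the label roll or the carton is moved by more than 20 mm (distance of any of ubolt_wide, label_roll, carton from where it was at the start of the episode above 0.02 m).
It also fails if it takes over 72 s, if anything falls off the work surface, if the arm or the gripper's body presses on something with over 40 N, if the wrist force passes 120 N, or if a joint passes its speed limit or range.

## Working session

There is one attempt and no reset: what is moved stays moved. The work goes in short steps, Python scripts to look and compute and a tool call to move; the robot and the scene stay as the last step left them, time stands still between calls to the robot, and variables do not carry over. Pictures are saved under pics/ and viewed, at most 10 in all, crops included, and the job is handed in when it is done.

Besides the shell and the picture viewer there is one more tool, called after "Emit:" in YAML: its name, and indented under it one key for each argument. drive_tool: Moves the arm, as the interface text tells. Its arguments: {"type":"object","properties":{"deltas":{"type":"array","items":{"type":"object","properties":{"tx":{"type":"number"},"ty":{"type":"number"},"tz":{"type":"number"},"ax":{"type":"number"},"ay":{"type":"number"},"az":{"type":"number"},"grip":{"type":"number"}}}},"newtons":{"type":"number"}},"required":["deltas"]}

```bash
mkdir -p pics
cat > h.py <<'E'
from rig import *
import numpy as np, cv2
def cam(n):
    i=camera_info(n); R=cv2.Rodrigues(np.array(i["rvec"],float))[0]; return i,R,np.array(i["tvec"],float).ravel()
def ray(n,u,v,z):
    i,R,t=cam(n); d=R.T@np.array([(u-i["cx"])/i["fx"],(v-i["cy"])/i["fy"],1]); c=-R.T@t
    return c+d*(z-c[2])/d[2]
def proj(n,p):
    i,R,t=cam(n); q=R@np.array(p,float)+t; return np.array([i["fx"]*q[0]/q[2]+i["cx"],i["fy"]*q[1]/q[2]+i["cy"]])
def snap(n,f,crop=None,k=1):
    im=camera(n)[:,:,::-1].copy(); cv2.imwrite("pics/raw_"+f,im)
    if crop: a,b,c,d=crop; im=im[b:d,a:c]
    cv2.imwrite("pics/"+f,cv2.resize(im,None,fx=k,fy=k,interpolation=cv2.INTER_CUBIC))
E
python3 - <<'E'
from h import *
snap("top","t0.png",None,1.5); snap("side","s0.png",None,1.5)
for n in("top","side"):
    i,R,t=cam(n); print(n,i["fx"],-R.T@t,R.T@[0,0,1])
s=read_state(); print(s)
E
```

```text
top 472.8897602285533 [ 0.56960919 -0.0153828   1.4771665 ] [ 0.04763163 -0.02099935 -0.99864421]
side 399.33769779876087 [ 0.28171131 -0.68304958  0.64820636] [ 0.36376108  0.69529994 -0.61986762]
{'t': 0.1, 'joint_pos': array([-1.41360829e+00,  4.91545076e-01,  1.55942122e+00,  2.11698103e-05,
        1.09167025e+00, -1.05645204e-01]), 'qvel': array([-0.00066091, -0.0004663 , -0.00286123, -0.00069995,  0.0005285 ,
       -0.00076674]), 'tau': array([ 4.78425412e-03, -6.19448018e+01, -2.62027806e+01, -3.65758001e-05,
        2.89340023e-03,  3.47286812e-05]), 'ee_pos': array([ 0.16235512, -0.60334772,  0.24474644]), 'orientation': array([-3.11347048e+00, -4.11518137e-01,  1.27584873e-05]), 'force': array([ 0.74506896,  0.61124867, -0.42155733]), 'torque': array([ 0.02493815, -0.0099419 , -0.01509554]), 'grasp_force': 0.0, 'finger_gap': 0.08478093353333159}
```

View pics/t0.png

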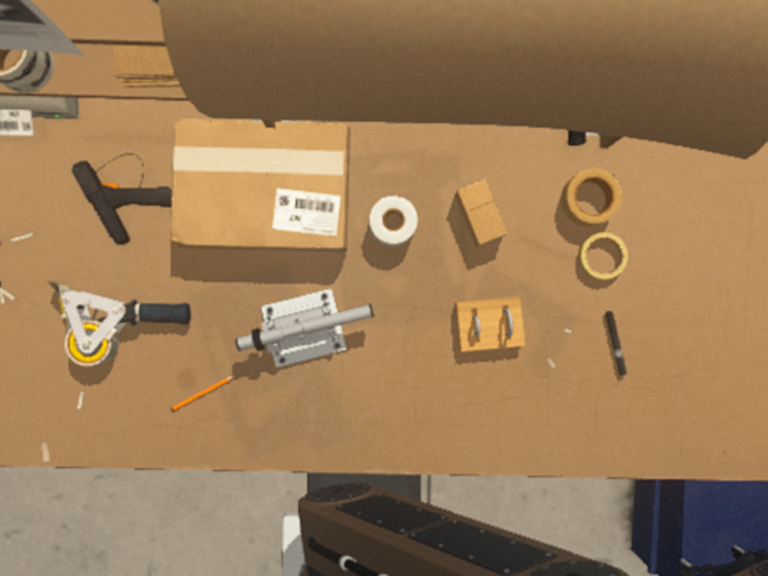

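View pics/s0.png

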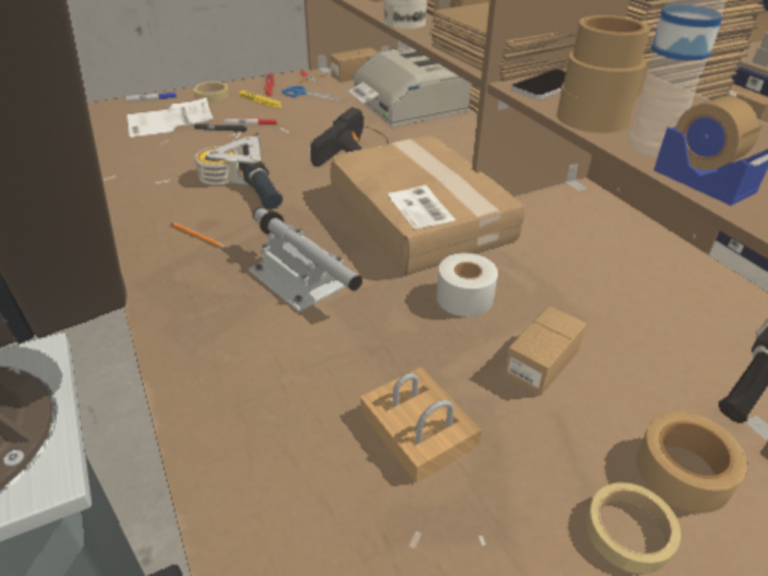

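The top view shows the bracket at about (305,328) in the 1.5x picture, with the bar running from (238,343) to (372,311) and its collar at the left. The block is at (490,325), with the narrow U-bolt on the left at (476,324) and the wide one at (508,322). The side view agrees: the narrow one is at (405,388).

Run:
```python
import cv2,numpy as np
t=cv2.imread("pics/raw_t0.png");s=cv2.imread("pics/raw_s0.png")
def z(im,a,b,w,h): return cv2.resize(im[b:b+h,a:a+w],(400,300),interpolation=cv2.INTER_CUBIC)
# top bracket 100x75 k=4 ; top block 60x45 k=6.67; side likewise
m=np.vstack([np.hstack([z(t,152,182,100,75),z(t,297,192,60,45)]),np.hstack([z(s,160,130,100,75),z(s,236,242,92,69)])])
cv2.imwrite("pics/z0.png",m)
```

```text
(no output)
```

View pics/z0.png

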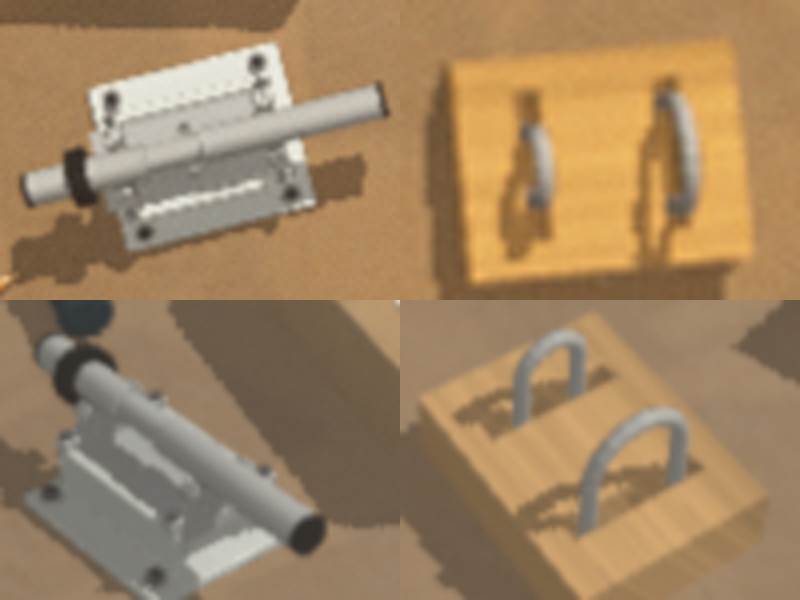

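Run:
```python
from h import *
def T(x,y,a,b,k): return a+(x+.5)/k-.5, b+(y+.5)/k-.5
def show(n,pts,z,a,b,k):
    r=np.array([ray(n,*T(x,y,a,b,k),z)[:2] for x,y in pts]); print(np.round(r,4).tolist()); return r
print("base");c=show("top",[(90,90),(277,43),(316,205),(128,250)],.008,152,182,4)
e=np.linalg.norm(np.roll(c,-1,0)-c,axis=1);print(e,c.mean(0),
 np.degrees(np.arctan2(*(c[0]-c[1])[::-1])),np.degrees(np.arctan2(*(c[3]-c[2])[::-1])))
print("bar +y end, collar, -y end");b=show("top",[(23,190),(80,176),(383,98)],.068,152,182,4);print(np.linalg.norm(b[0]-b[2]),np.degrees(np.arctan2(*(b[0]-b[2])[::-1])))
print("block");c=show("top",[(47,65),(335,40),(352,257),(70,283)],.034,297,192,400/60)
print(np.linalg.norm(np.roll(c,-1,0)-c,axis=1),c.mean(0),np.degrees(np.arctan2(*(c[0]-c[1])[::-1])),np.degrees(np.arctan2(*(c[3]-c[2])[::-1])))
print("bow top/mid narrow");show("top",[(545,165)],.074,237,192,400/60) if 0 else show("top",[(145,165),(130,130),(137,205),(290,150)],.074,297,192,400/60)
show("side",[(153,35),(260,112)],.076,236,242,400/92)
# sizes: collar both edges along bar from side
```

```text
base
[[0.5794, 0.2154], [0.6194, 0.072], [0.4949, 0.0384], [0.457, 0.1821]]
[0.14879149 0.12897705 0.1486544  0.1268659 ] [0.53767189 0.12698063] 105.59793437600462 104.78463886258024
bar +y end, collar, -y end
[[0.5039, 0.2528], [0.5152, 0.2112], [0.5784, -0.0114]]
0.2745541375051314 105.74588317247198
block
[[0.5976, -0.1828], [0.6123, -0.3153], [0.5131, -0.3247], [0.4982, -0.1954]]
[0.13328163 0.09970622 0.13016463 0.10015828] [ 0.55529364 -0.25456177] 96.3726285814237 96.57335954049245
bow top/mid narrow
[[0.5533, -0.2229], [0.5687, -0.2159], [0.5355, -0.2196], [0.5616, -0.2876]]
[[0.5516, -0.2237], [0.5713, -0.2828]]
```

The base measures 149 x 128 mm, the bar 274.5 mm and the block 132 x 100 mm, all as stated. The bracket is at (0.538, 0.127), yaw about 15.5°, and the bar stands about 16.5 mm out. The narrow bow is at (0.552, -0.223), yaw about 6.5°. The tool is already lined up with the bracket, so I'll move beyond the bar's +y end with the fingers shut.

Emit:
drive_tool:
  deltas:
    - {"tx": 3.4, "ty": -1.7, "grip": -1}
    - {"tx": 3.4, "ty": -1.7, "grip": -1}
    - {"tx": 3.4, "ty": -1.7, "grip": -1}
    - {"tx": 3.4, "ty": -1.7, "grip": -1}
    - {"tx": 3.4, "ty": -1.7, "grip": -1}
  newtons: 40

```text
validation failed for argument at $.de...
```

Emit:
drive_tool:
  deltas:
    - {"tx": 3.4, "ty": -1.7, "grip": -1}
    - {"tx": 3.4, "ty": -1.7, "grip": -1}
    - {"tx": 3.4, "ty": -1.7, "grip": -1}
    - {"tx": 3.4, "ty": -1.7, "grip": -1}
    - {"tx": 3.4, "ty": -1.7, "grip": -1}

```text
validation failed for argument at $.de...
```

Emit:
drive_tool:
  deltas:
    - {"tx": 3.4, "ty": -1.7, "grip": -1}
    - {"tx": 3.4, "ty": -1.7, "grip": -1}
    - {"tx": 1, "ty": -3.8}
    - {"tx": 1, "ty": -3.8}
    - {"tx": 1, "ty": -3.8}

```text
validation failed for argument at $.de...
```

Emit:
drive_tool:
  deltas:
    - {"tx": 1, "ty": -3.8}
    - {"tx": 1, "ty": -3.8}
    - {"tx": 1, "ty": -3.8}
    - {"tx": 1, "ty": -3.8}
    - {"tx": 1, "ty": -3.8}

```text
validation failed for argument at $.de...
```

Emit:
drive_tool:
  deltas:
    - {"tx": 1, "ty": -3.8}
    - {"tx": 1, "ty": -3.8}
    - {"tx": 1, "ty": -3.8}
    - {"tx": 1, "ty": -3.8}
    - {"tx": 1, "ty": -3.8}

```text
validation failed for argument at $.de...
```

Emit:
drive_tool:
  deltas:
    - {"tx": 1, "ty": -3.8}
    - {"tx": 1, "ty": -3.8}
    - {}
    - {}

```text
validation failed for argument at $.de...
```

Emit:
drive_tool:
  deltas:
    - {"tx": 3.4, "ty": -1.7, "tz": 0, "ax": 0, "ay": 0, "az": 0, "grip": -1}
    - {"tx": 3.4, "ty": -1.7, "tz": 0, "ax": 0, "ay": 0, "az": 0, "grip": -1}
    - {"tx": 3.4, "ty": -1.7, "tz": 0, "ax": 0, "ay": 0, "az": 0, "grip": -1}
    - {"tx": 3.4, "ty": -1.7, "tz": 0, "ax": 0, "ay": 0, "az": 0, "grip": -1}
  newtons: 40

```text
t: 0.43
ee_pos: [0.2768, -0.5013, 0.245]
orientation: [-3.114, -0.41, 0.0]
force: [0.7, -0.5, -0.0]
finger_gap: 0.0388
grasp_force: 0.0
```

Emit:
drive_tool:
  deltas:
    - {"tx": 3.4, "ty": -1.7, "tz": 0, "ax": 0, "ay": 0, "az": 0, "grip": -1}
    - {"tx": 3.4, "ty": -1.7, "tz": 0, "ax": 0, "ay": 0, "az": 0, "grip": -1}
    - {"tx": 3.4, "ty": -1.7, "tz": 0, "ax": 0, "ay": 0, "az": 0, "grip": -1}
    - {"tx": 3.4, "ty": -1.7, "tz": 0, "ax": 0, "ay": 0, "az": 0, "grip": -1}
    - {"tx": 3.4, "ty": -1.7, "tz": 0, "ax": 0, "ay": 0, "az": 0, "grip": -1}

```text
t: 0.85
ee_pos: [0.4192, -0.3748, 0.2451]
orientation: [-3.114, -0.412, 0.0]
force: [1.1, -0.9, -0.1]
finger_gap: -0.0
grasp_force: 0.0
```

Emit:
drive_tool:
  deltas:
    - {"tx": 3.4, "ty": -1.7, "tz": 0, "ax": 0, "ay": 0, "az": 0, "grip": -1}
    - {"tx": 3.4, "ty": -1.7, "tz": 0, "ax": 0, "ay": 0, "az": 0, "grip": -1}
    - {"tx": 3.4, "ty": -1.7, "tz": 0, "ax": 0, "ay": 0, "az": 0, "grip": -1}
    - {"tx": 1, "ty": -3.8, "tz": 0, "ax": 0, "ay": 0, "az": 0, "grip": -1}
    - {"tx": 1, "ty": -3.8, "tz": 0, "ax": 0, "ay": 0, "az": 0, "grip": -1}

```text
t: 1.27
ee_pos: [0.5037, -0.2204, 0.2444]
orientation: [-3.114, -0.412, 0.001]
force: [0.4, 0.7, 0.6]
finger_gap: -0.0
grasp_force: 0.0
```

Emit:
drive_tool:
  deltas:
    - {"tx": 1, "ty": -3.8, "tz": 0, "ax": 0, "ay": 0, "az": 0, "grip": -1}
    - {"tx": 1, "ty": -3.8, "tz": 0, "ax": 0, "ay": 0, "az": 0, "grip": -1}
    - {"tx": 1, "ty": -3.8, "tz": 0, "ax": 0, "ay": 0, "az": 0, "grip": -1}
    - {"tx": 1, "ty": -3.8, "tz": 0, "ax": 0, "ay": 0, "az": 0, "grip": -1}
    - {"tx": 1, "ty": -3.8, "tz": 0, "ax": 0, "ay": 0, "az": 0, "grip": -1}

```text
t: 1.68
ee_pos: [0.5014, -0.0237, 0.2452]
orientation: [3.115, 0.411, -0.0]
force: [0.3, -1.3, 0.5]
finger_gap: 0.0003
grasp_force: 0.0
```

Emit:
drive_tool:
  deltas:
    - {"tx": 1, "ty": -3.8, "tz": 0, "ax": 0, "ay": 0, "az": 0, "grip": -1}
    - {"tx": 1, "ty": -3.8, "tz": 0, "ax": 0, "ay": 0, "az": 0, "grip": -1}
    - {"tx": 1, "ty": -3.8, "tz": 0, "ax": 0, "ay": 0, "az": 0, "grip": -1}
    - {"tx": 1, "ty": -3.8, "tz": 0, "ax": 0, "ay": 0, "az": 0, "grip": -1}
    - {"tx": 1, "ty": -3.8, "tz": 0, "ax": 0, "ay": 0, "az": 0, "grip": -1}

```text
t: 2.1
ee_pos: [0.5003, 0.1729, 0.2452]
orientation: [3.114, 0.412, -0.0]
force: [1.1, -0.2, 1.3]
finger_gap: 0.0001
grasp_force: 0.0
```

Emit:
drive_tool:
  deltas:
    - {"tx": 1, "ty": -3.8, "tz": 0, "ax": 0, "ay": 0, "az": 0, "grip": -1}
    - {"tx": 1, "ty": -3.8, "tz": 0, "ax": 0, "ay": 0, "az": 0, "grip": -1}
    - {"tx": 1, "ty": -3.8, "tz": 0, "ax": 0, "ay": 0, "az": 0, "grip": -1}
    - {"tx": 0, "ty": 0, "tz": 0, "ax": 0, "ay": 0, "az": 0, "grip": -1}
    - {"tx": 0, "ty": 0, "tz": 0, "ax": 0, "ay": 0, "az": 0, "grip": -1}

```text
t: 2.52
ee_pos: [0.4995, 0.2905, 0.2446]
orientation: [3.113, 0.417, -0.002]
force: [-0.3, -0.8, 1.1]
finger_gap: 0.0002
grasp_force: 0.0
```

Emit:
drive_tool:
  deltas:
    - {"tx": -0.6, "ty": 0, "tz": 3.8, "ax": 0, "ay": 0, "az": 0, "grip": -1}
    - {"tx": 0, "ty": 0, "tz": 3.8, "ax": 0, "ay": 0, "az": 0, "grip": -1}
    - {"tx": 0, "ty": 0, "tz": 3.8, "ax": 0, "ay": 0, "az": 0, "grip": -1}
    - {"tx": 0, "ty": 0, "tz": 3.8, "ax": 0, "ay": 0, "az": 0, "grip": -1}
    - {"tx": 0, "ty": 0, "tz": 2.6, "ax": 0, "ay": 0, "az": 0, "grip": -1}

```text
t: 2.93
ee_pos: [0.4935, 0.2854, 0.0644]
orientation: [3.114, 0.409, -0.004]
force: [0.3, 0.7, 0.3]
finger_gap: 0.0001
grasp_force: 0.0
```

Emit:
drive_tool:
  deltas:
    - {"tx": 0, "ty": 0.3, "tz": 0, "ax": 0, "ay": 0, "az": 0, "grip": -1}
    - {"tx": 0, "ty": 0.3, "tz": 0, "ax": 0, "ay": 0, "az": 0, "grip": -1}
    - {"tx": 0, "ty": 0.3, "tz": 0, "ax": 0, "ay": 0, "az": 0, "grip": -1}
    - {"tx": 0, "ty": 0.3, "tz": 0, "ax": 0, "ay": 0, "az": 0, "grip": -1}
    - {"tx": 0, "ty": 0.2, "tz": 0, "ax": 0, "ay": 0, "az": 0, "grip": -1}

```text
t: 3.35
ee_pos: [0.4989, 0.2734, 0.0691]
orientation: [-3.114, -0.411, -0.004]
force: [-0.3, -0.2, 0.1]
finger_gap: 0.0003
grasp_force: 0.0
```

Emit:
drive_tool:
  deltas:
    - {"tx": 0, "ty": 0.15, "tz": 0, "ax": 0, "ay": 0, "az": 0, "grip": -1}
    - {"tx": 0, "ty": 0.15, "tz": 0, "ax": 0, "ay": 0, "az": 0, "grip": -1}
    - {"tx": 0, "ty": 0.15, "tz": 0, "ax": 0, "ay": 0, "az": 0, "grip": -1}
    - {"tx": 0, "ty": 0.15, "tz": 0, "ax": 0, "ay": 0, "az": 0, "grip": -1}
    - {"tx": 0, "ty": 0.15, "tz": 0, "ax": 0, "ay": 0, "az": 0, "grip": -1}

```text
t: 3.77
ee_pos: [0.4999, 0.2665, 0.0673]
orientation: [3.114, 0.412, 0.0]
force: [0.0, 0.1, 0.2]
finger_gap: -0.0
grasp_force: 0.0
```

Emit:
drive_tool:
  deltas:
    - {"tx": 0, "ty": 0.15, "tz": 0, "ax": 0, "ay": 0, "az": 0, "grip": -1}
    - {"tx": 0, "ty": 0.15, "tz": 0, "ax": 0, "ay": 0, "az": 0, "grip": -1}
    - {"tx": 0, "ty": 0.15, "tz": 0, "ax": 0, "ay": 0, "az": 0, "grip": -1}
    - {"tx": 0, "ty": 0.15, "tz": 0, "ax": 0, "ay": 0, "az": 0, "grip": -1}
    - {"tx": 0, "ty": 0.15, "tz": 0, "ax": 0, "ay": 0, "az": 0, "grip": -1}

```text
t: 4.18
ee_pos: [0.5019, 0.2593, 0.0672]
orientation: [-3.114, -0.412, -0.0]
force: [-0.3, 3.6, -0.4]
finger_gap: 0.0002
grasp_force: 1.8
```

Emit:
drive_tool:
  deltas:
    - {"tx": 0, "ty": 0.15, "tz": 0, "ax": 0, "ay": 0, "az": 0, "grip": -1}
    - {"tx": 0, "ty": 0.15, "tz": 0, "ax": 0, "ay": 0, "az": 0, "grip": -1}
    - {"tx": 0, "ty": 0.15, "tz": 0, "ax": 0, "ay": 0, "az": 0, "grip": -1}
    - {"tx": 0, "ty": 0.15, "tz": 0, "ax": 0, "ay": 0, "az": 0, "grip": -1}
    - {"tx": 0, "ty": 0.1, "tz": 0, "ax": 0, "ay": 0, "az": 0, "grip": -1}

```text
t: 4.6
ee_pos: [0.5038, 0.2523, 0.0673]
orientation: [3.114, 0.411, 0.0]
force: [-0.1, 3.9, 0.6]
finger_gap: -0.0001
grasp_force: 1.8
```

Run:
```python
from h import *
im=camera("top");cv2.imwrite("pics/raw_t1.png",im[:,:,::-1])
s=read_state();print(s["force"],s["ee_pos"])
# bar -y end along line: dark end face; brightness profile along axis, bracket frame
u=np.array([-.267,.9636]);o=np.array([.5412,.1207])
g=cv2.cvtColor(im,cv2.COLOR_RGB2GRAY)
b0=cv2.cvtColor(cv2.imread("pics/raw_t0.png"),cv2.COLOR_BGR2GRAY)
for lo in(-.19,.04):
  for a in np.arange(lo,lo+.09,.002):
    q=o+u*(a-.0071)
    p=proj("top",[q[0],q[1],.075]).astype(np.float32)
    f=lambda I:int(cv2.getRectSubPix(I.astype(np.float32),(1,1),tuple(map(float,p)))[0,0])
    print(round(a,3),f(b0),f(g),end=" | ")
  print()
```

```text
[-0.5763927   2.64162499  0.73313558] [0.50383855 0.25222068 0.06725994]
-0.19 138 146 | -0.188 138 146 | -0.186 138 146 | -0.184 139 146 | -0.182 136 146 | -0.18 136 145 | -0.178 138 145 | -0.176 137 144 | -0.174 136 144 | -0.172 136 142 | -0.17 135 142 | -0.168 135 142 | -0.166 137 142 | -0.164 137 144 | -0.162 137 143 | -0.16 138 142 | -0.158 139 143 | -0.156 138 145 | -0.154 138 146 | -0.152 139 147 | -0.15 140 147 | -0.148 139 148 | -0.146 139 134 | -0.144 140 112 | -0.142 140 109 | -0.14 140 133 | -0.138 141 178 | -0.136 139 194 | -0.134 130 202 | -0.132 112 201 | -0.13 98 200 | -0.128 113 200 | -0.126 160 200 | -0.124 181 201 | -0.122 192 202 | -0.12 194 202 | -0.118 193 201 | -0.116 192 200 | -0.114 193 202 | -0.112 193 202 | -0.11 194 201 | -0.108 192 200 | -0.106 191 199 | -0.104 191 200 | -0.102 193 199 | 
0.04 191 196 | 0.042 190 197 | 0.044 191 198 | 0.046 192 198 | 0.048 189 199 | 0.05 181 199 | 0.052 181 198 | 0.054 184 198 | 0.056 188 197 | 0.058 190 199 | 0.06 191 201 | 0.062 192 201 | 0.064 192 201 | 0.066 191 201 | 0.068 190 200 | 0.07 191 201 | 0.072 193 202 | 0.074 192 201 | 0.076 192 203 | 0.078 193 202 | 0.08 192 187 | 0.082 192 146 | 0.084 192 96 | 0.086 192 63 | 0.088 194 52 | 0.09 195 53 | 0.092 194 67 | 0.094 165 85 | 0.096 120 104 | 0.098 72 113 | 0.1 54 113 | 0.102 52 109 | 0.104 48 103 | 0.106 48 102 | 0.108 54 103 | 0.11 88 95 | 0.112 130 81 | 0.114 175 64 | 0.116 190 55 | 0.118 196 51 | 0.12 196 51 | 0.122 197 51 | 0.124 196 51 | 0.126 194 51 | 0.128 194 63 |
```

Emit:
drive_tool:
  deltas:
    - {"tx": 0, "ty": 0.1, "tz": 0, "ax": 0, "ay": 0, "az": 0, "grip": -1}
    - {"tx": 0, "ty": 0.1, "tz": 0, "ax": 0, "ay": 0, "az": 0, "grip": -1}
    - {"tx": 0, "ty": 0.08, "tz": 0, "ax": 0, "ay": 0, "az": 0, "grip": -1}

```text
t: 4.9
ee_pos: [0.5045, 0.2498, 0.0673]
orientation: [-3.114, -0.412, -0.0]
force: [-1.8, 8.2, 0.3]
finger_gap: 0.0003
grasp_force: 4.1
```

Emit:
drive_tool:
  deltas:
    - {"tx": 0, "ty": 0.08, "tz": 0, "ax": 0, "ay": 0, "az": 0, "grip": -1}
    - {"tx": 0, "ty": 0.08, "tz": 0, "ax": 0, "ay": 0, "az": 0, "grip": -1}

```text
t: 5.07
ee_pos: [0.5046, 0.2495, 0.0673]
orientation: [-3.113, -0.41, -0.001]
force: [-6.0, 23.0, -0.9]
finger_gap: -0.0001
grasp_force: 11.8
```

Emit:
drive_tool:
  deltas:
    - {"tx": 0, "ty": 0.08, "tz": 0, "ax": 0, "ay": 0, "az": 0, "grip": -1}
    - {"tx": 0, "ty": 0.08, "tz": 0, "ax": 0, "ay": 0, "az": 0, "grip": -1}

```text
t: 5.23
ee_pos: [0.5047, 0.2493, 0.0674]
orientation: [-3.111, -0.41, -0.001]
force: [-8.6, 36.7, -1.3]
finger_gap: -0.0003
grasp_force: 18.5
```

Emit:
drive_tool:
  deltas:
    - {"tx": 0, "ty": -1.0, "tz": 0, "ax": 0, "ay": 0, "az": 0, "grip": -1}
    - {"tx": 0, "ty": -1.0, "tz": 0, "ax": 0, "ay": 0, "az": 0, "grip": -1}
    - {"tx": 0, "ty": 0, "tz": -3.8, "ax": 0, "ay": 0, "az": 0, "grip": -1}
    - {"tx": 0, "ty": 0, "tz": -3.8, "ax": 0, "ay": 0, "az": 0, "grip": -1}
    - {"tx": 0, "ty": 0, "tz": -3.8, "ax": 0, "ay": 0, "az": 0, "grip": -1}

```text
t: 5.65
ee_pos: [0.4995, 0.2659, 0.1821]
orientation: [3.113, 0.412, -0.003]
force: [0.6, -0.8, -0.4]
finger_gap: -0.0001
grasp_force: 0.0
```

Run:
```python
from h import *
print(read_state()["joint_pos"],read_state()["ee_pos"])
```

```text
[ 3.72773985e-01  4.81335692e-01  1.77471997e+00 -7.94277507e-04
  8.87804261e-01  1.68091226e+00] [0.49951335 0.26593881 0.18214536]
```

Emit:
drive_tool:
  deltas:
    - {"tx": -0.59, "ty": 3.73, "tz": -1.3, "ax": 0, "ay": 0, "az": 0, "grip": 0.4}
    - {"tx": -0.59, "ty": 3.73, "tz": -1.3, "ax": 0, "ay": 0, "az": 0, "grip": 0.4}
    - {"tx": -0.59, "ty": 3.73, "tz": -1.3, "ax": 0, "ay": 0, "az": 0, "grip": 0.4}
    - {"tx": -0.59, "ty": 3.73, "tz": -1.3, "ax": 0, "ay": 0, "az": 0, "grip": 0.4}
    - {"tx": -0.59, "ty": 3.73, "tz": -1.3, "ax": 0, "ay": 0, "az": 0, "grip": 0.4}

```text
t: 6.07
ee_pos: [0.5197, 0.0765, 0.247]
orientation: [3.114, 0.412, -0.0]
force: [0.8, -0.3, -0.1]
finger_gap: 0.0591
grasp_force: 0.0
```

Emit:
drive_tool:
  deltas:
    - {"tx": -0.59, "ty": 3.73, "tz": 0, "ax": 0, "ay": 0, "az": 0, "grip": 0.4}
    - {"tx": -0.59, "ty": 3.73, "tz": 0, "ax": 0, "ay": 0, "az": 0, "grip": 0.4}
    - {"tx": -0.59, "ty": 3.73, "tz": 0, "ax": 0, "ay": 0, "az": 0, "grip": 0.4}
    - {"tx": -0.59, "ty": 3.73, "tz": 0, "ax": 0, "ay": 0, "az": 0, "grip": 0.4}
    - {"tx": -0.59, "ty": 3.73, "tz": 0, "ax": 0, "ay": 0, "az": 0, "grip": 0.4}

```text
t: 6.48
ee_pos: [0.5396, -0.1115, 0.2464]
orientation: [3.114, 0.411, -0.001]
force: [0.6, -0.3, -1.1]
finger_gap: 0.0596
grasp_force: 0.0
```

Emit:
drive_tool:
  deltas:
    - {"tx": -0.59, "ty": 3.73, "tz": 0, "ax": 0, "ay": 0, "az": 0, "grip": 0.4}
    - {"tx": -0.59, "ty": 3.73, "tz": 0, "ax": 0, "ay": 0, "az": 0, "grip": 0.4}
    - {"tx": -0.59, "ty": 3.73, "tz": 0, "ax": 0, "ay": 0, "az": 0, "grip": 0.4}
    - {"tx": 0, "ty": 0, "tz": 0, "ax": 0, "ay": 0, "az": -6.8, "grip": 0.4}
    - {"tx": 0, "ty": 0, "tz": 0, "ax": 0, "ay": 0, "az": -6.8, "grip": 0.4}

```text
t: 6.9
ee_pos: [0.5515, -0.2244, 0.2457]
orientation: [-3.043, -0.78, 0.002]
force: [-0.7, 0.8, -0.5]
finger_gap: 0.0599
grasp_force: 0.0
```

Emit:
drive_tool:
  deltas:
    - {"tx": 0, "ty": 0, "tz": 0, "ax": 0, "ay": 0, "az": -6.8, "grip": 0.4}
    - {"tx": 0, "ty": 0, "tz": 0, "ax": 0, "ay": 0, "az": -6.8, "grip": 0.4}
    - {"tx": 0, "ty": 0, "tz": 0, "ax": 0, "ay": 0, "az": -6.8, "grip": 0.4}
    - {"tx": 0, "ty": 0, "tz": 0, "ax": 0, "ay": 0, "az": -6.8, "grip": 0.4}
    - {"tx": 0, "ty": 0, "tz": 0, "ax": 0, "ay": 0, "az": -6.8, "grip": 0.4}

```text
t: 7.32
ee_pos: [0.5517, -0.2222, 0.2462]
orientation: [-2.679, -1.641, 0.001]
force: [0.3, -0.5, 0.5]
finger_gap: 0.0598
grasp_force: 0.0
```

Emit:
drive_tool:
  deltas:
    - {"tx": 0, "ty": 0, "tz": 0, "ax": 0, "ay": 0, "az": -6.8, "grip": 0.4}
    - {"tx": 0, "ty": 0, "tz": 0, "ax": 0, "ay": 0, "az": -6.8, "grip": 0.4}
    - {"tx": 0, "ty": 0, "tz": 0, "ax": 0, "ay": 0, "az": -6.8, "grip": 0.4}
    - {"tx": 0, "ty": 0, "tz": 0, "ax": 0, "ay": 0, "az": -6.8, "grip": 0.4}
    - {"tx": 0, "ty": 0, "tz": 0, "ax": 0, "ay": 0, "az": -6.8, "grip": 0.4}

```text
t: 7.73
ee_pos: [0.5517, -0.2222, 0.2462]
orientation: [-2.082, -2.352, 0.001]
force: [-0.2, 0.5, 0.3]
finger_gap: 0.0596
grasp_force: 0.0
```

Run:
```python
from h import *
s=read_state();print(s["ee_pos"],s["orientation"],s["finger_gap"])
R=cv2.Rodrigues(s["orientation"])[0];print("yaw of tool y",np.degrees(np.arctan2(R[1,1],R[0,1])),R[2])
t=camera("top")[:,:,::-1];s=camera("side")[:,:,::-1];cv2.imwrite("pics/raw_t2.png",t);cv2.imwrite("pics/raw_s2.png",s)
z=lambda im,a,b,w,h:cv2.resize(im[b:b+h,a:a+w],(800,300) if w>2*h else (400,300),interpolation=cv2.INTER_CUBIC)
m=np.hstack([z(t,172,188,64,48),z(s,160,145,72,54)])
cv2.imwrite("pics/z2.png",cv2.resize(m,None,fx=1,fy=1))
```

```text
[ 0.55174371 -0.22215007  0.24617092] [-2.08167263e+00 -2.35232178e+00  1.24465163e-03] 0.05956568222940906
yaw of tool y 6.985948156067475 [-1.88557670e-04 -8.91369292e-04 -9.99999585e-01]
```

View pics/z2.png

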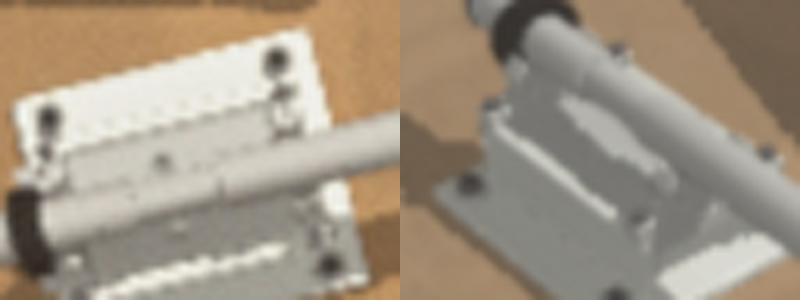

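The crop shows the collar against the rest and two dark holes in the plate, at about (163,161) and (180,225). I'll check that they lie 31 mm apart and 1-degree consistent with the bracket's x axis.

Run:
```python
from h import *
k=6.25
f=lambda x,y,z:ray("top",172+(x+.5)/k-.5,188+(y+.5)/k-.5,z)[:2]
# refine dark centroids
g=cv2.cvtColor(cv2.imread("pics/raw_t2.png"),cv2.COLOR_BGR2GRAY).astype(int)
P=[]
for x,y in((163,161),(180,225)):
    u,v=int(round(172+x/k-.5)),int(round(188+y/k-.5)); w=g[v-3:v+4,u-3:u+4]; print(w)
    P.append(f(x,y,.04))
P=np.array(P);d=P[0]-P[1];print(P,np.linalg.norm(d),np.degrees(np.arctan2(d[1],d[0])),P.mean(0))
a=np.radians(15.4);X=np.array([np.cos(a),np.sin(a)]);Y=np.array([-X[1],X[0]])
for p in P: print((p-[.5377,.127])@X,(p-[.5377,.127])@Y)
# bar axis lateral check: ends
```

```text
[[197 196 198 201 201 202 203]
 [201 201 200 201 202 203 202]
 [204 194 178 179 192 202 202]
 [200 176 137 140 176 199 202]
 [195 171 150 145 171 195 204]
 [195 184 168 165 175 190 199]
 [189 193 188 187 193 199 200]]
[[161 152 145 135 126 124 121]
 [129 120 124 127 122 129 130]
 [121 125 138 149 147 140 135]
 [131 133 142 156 149 138 134]
 [133 130 127 125 124 132 133]
 [134 130 126 126 126 132 136]
 [135 135 134 135 136 136 135]]
[[0.5530912  0.13846942]
 [0.52238821 0.12932147]] 0.03203683025809606 16.591418771008954 [0.53773971 0.13389545]
0.017884361674039957 0.006970391953057504
-0.014145542504000613 0.0063042603357336335
```

Emit:
drive_tool:
  deltas:
    - {"tx": 0, "ty": 0, "tz": 3.8, "ax": 0, "ay": 0, "az": 0, "grip": 0.4}
    - {"tx": 0, "ty": 0, "tz": 3.8, "ax": 0, "ay": 0, "az": 0, "grip": 0.4}
    - {"tx": 0, "ty": 0, "tz": 3.4, "ax": 0, "ay": 0, "az": 0, "grip": 0.4}

```text
t: 8.08
ee_pos: [0.5516, -0.222, 0.135]
orientation: [2.094, 2.341, -0.0]
force: [1.0, -0.4, 0.3]
finger_gap: 0.0599
grasp_force: 0.0
```

Emit:
drive_tool:
  deltas:
    - {"tx": 0, "ty": 0, "tz": 3.0, "ax": 0, "ay": 0, "az": 0, "grip": 0.4}
    - {"tx": 0, "ty": 0, "tz": 3.0, "ax": 0, "ay": 0, "az": 0, "grip": 0.4}
    - {"tx": 0, "ty": 0, "tz": 1.3, "ax": 0, "ay": 0, "az": 0, "grip": 0.4}
    - {"tx": 0, "ty": 0, "tz": 1.2, "ax": 0, "ay": 0, "az": 0, "grip": 0.4}
    - {"tx": 0, "ty": 0, "tz": 0, "ax": 0, "ay": 0, "az": 0, "grip": 0.4}

```text
t: 8.5
ee_pos: [0.5512, -0.2218, 0.0492]
orientation: [-2.09, -2.341, 0.001]
force: [0.4, 0.2, -0.7]
finger_gap: 0.0598
grasp_force: 0.0
```

Run:
```python
from h import *
s=camera("side")[:,:,::-1];cv2.imwrite("pics/raw_s3.png",s)
cv2.imwrite("pics/z3.png",cv2.resize(s[200:335,210:390],None,fx=4,fy=4,interpolation=cv2.INTER_CUBIC))
```

```text
(no output)
```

View pics/z3.png

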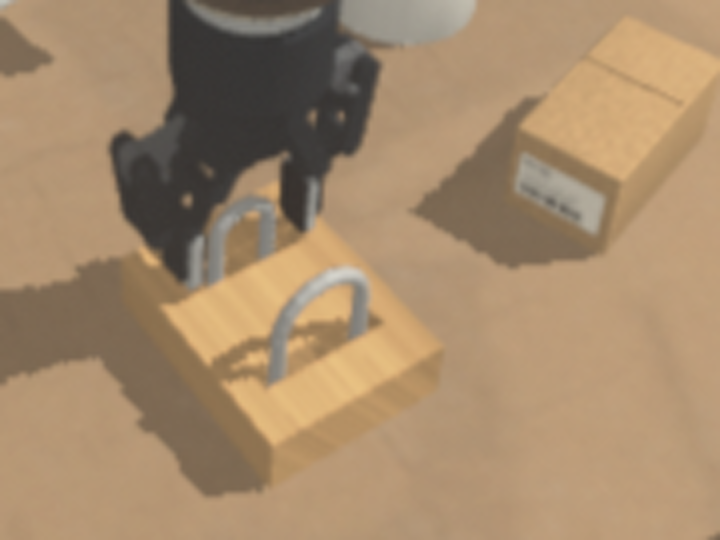

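The fingers stand astride the narrow bow (bow top at (240,200) in the crop), clear of the block and of the wide one. Closing.

Emit:
drive_tool:
  deltas:
    - {"tx": 0, "ty": 0, "tz": 0, "ax": 0, "ay": 0, "az": 0, "grip": 0.1}
    - {"tx": 0, "ty": 0, "tz": 0, "ax": 0, "ay": 0, "az": 0, "grip": -0.3}
    - {"tx": 0, "ty": 0, "tz": 0, "ax": 0, "ay": 0, "az": 0, "grip": -0.6}
    - {"tx": 0, "ty": 0, "tz": 0, "ax": 0, "ay": 0, "az": 0, "grip": -0.6}
    - {"tx": 0, "ty": 0, "tz": 0, "ax": 0, "ay": 0, "az": 0, "grip": -0.6}
  newtons: 70

```text
t: 8.97
ee_pos: [0.5526, -0.2225, 0.0529]
orientation: [2.087, 2.344, 0.001]
force: [-0.7, -0.6, 7.2]
finger_gap: 0.0362
grasp_force: 69.6
```

Emit:
drive_tool:
  deltas:
    - {"tx": 0, "ty": 0, "tz": -0.5, "ax": 0, "ay": 0, "az": 0, "grip": -0.6}
    - {"tx": 0, "ty": 0, "tz": -1.5, "ax": 0, "ay": 0, "az": 0, "grip": -0.6}
    - {"tx": 0, "ty": 0, "tz": -2.5, "ax": 0, "ay": 0, "az": 0, "grip": -0.6}
    - {"tx": 0, "ty": 0, "tz": -2.5, "ax": 0, "ay": 0, "az": 0, "grip": -0.6}
    - {"tx": 0, "ty": 0, "tz": -2.5, "ax": 0, "ay": 0, "az": 0, "grip": -0.6}

```text
t: 9.38
ee_pos: [0.5518, -0.222, 0.1479]
orientation: [2.089, 2.346, -0.0]
force: [-0.1, -0.4, -1.4]
finger_gap: 0.0361
grasp_force: 70.0
```

Run:
```python
from h import *
for n in("side","top"): cv2.imwrite(f"pics/raw_{n}4.png",camera(n)[:,:,::-1])
p=read_state()["ee_pos"];u,v=proj("side",p).astype(int);s=cv2.imread("pics/raw_side4.png");print(p,u,v)
cv2.imwrite("pics/z4.png",cv2.resize(s[v-45:v+45,u-60:u+60],None,fx=5,fy=5,interpolation=cv2.INTER_CUBIC))
```

```text
[ 0.55333067 -0.22279862  0.1507579 ] 272 220
```

View pics/z4.png

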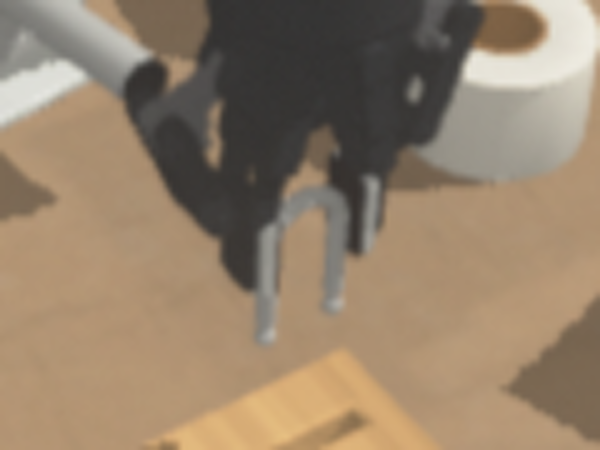

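The U-bolt hangs upright between the pads, legs down, with leg ends at crop (265,340) and (333,308). I'll compare those with the expected positions.

Run:
```python
from h import *
s=read_state();p=s["ee_pos"];R=cv2.Rodrigues(s["orientation"])[0];print(p,s["force"])
print("tool y yaw",np.degrees(np.arctan2(R[1,1],R[0,1])),R[2])
y=R[:,1]
for nm,q in(("L",-.0155),("R",.0155)):
    P=p+q*y; P[2]=p[2]+.0036-.0485; print(nm,proj("side",P))
P=p.copy();P[2]+=.0036+.0195;print("bow",proj("side",P))
f=lambda x,y:(212+(x+.5)/5-.5,175+(y+.5)/5-.5)
print(f(265,341),f(333,309),f(312,187))
for a in(f(265,341),f(333,309)): print(ray("side",*a,p[2]+.0036-.0485))
```

```text
[ 0.55333067 -0.22279862  0.1507579 ] [ 0.25967879 -0.66733113 -1.05177705]
tool y yaw 6.64570471615654 [-0.00400747  0.00563787 -0.99997608]
L [265.14788243 241.42019475]
R [278.54037249 234.99815862]
bow [273.18200315 211.26778458]
(264.6, 242.8) (278.2, 236.4) (274.0, 212.0)
[ 0.5353598  -0.22727905  0.1058579 ]
[ 0.56631154 -0.22398058  0.1058579 ]
```

Emit:
drive_tool:
  deltas:
    - {"tx": 0, "ty": 0, "tz": -2.5, "ax": 0, "ay": 0, "az": 0, "grip": -0.6}
    - {"tx": 0, "ty": 0, "tz": -2.5, "ax": 0, "ay": 0, "az": 0, "grip": -0.6}
    - {"tx": 3.55, "ty": 0.27, "tz": 0, "ax": 0, "ay": 0, "az": 0, "grip": -0.6}
    - {"tx": 3.55, "ty": 0.27, "tz": 0, "ax": 0, "ay": 0, "az": 0, "grip": -0.6}
    - {"tx": 3.55, "ty": 0.27, "tz": 0, "ax": 0, "ay": 0, "az": 0, "grip": -0.6}

```text
t: 9.9
ee_pos: [0.5471, -0.1145, 0.1965]
orientation: [2.09, 2.345, 0.0]
force: [1.1, 0.3, -0.5]
finger_gap: 0.036
grasp_force: 70.2
```

Emit:
drive_tool:
  deltas:
    - {"tx": 3.55, "ty": 0.27, "tz": 0, "ax": 0, "ay": 0, "az": 0, "grip": -0.6}
    - {"tx": 3.55, "ty": 0.27, "tz": 0, "ax": 0, "ay": 0, "az": 0, "grip": -0.6}
    - {"tx": 3.55, "ty": 0.27, "tz": 0, "ax": 0, "ay": 0, "az": 0, "grip": -0.6}
    - {"tx": 3.55, "ty": 0.27, "tz": 0, "ax": 0, "ay": 0, "az": 0, "grip": -0.6}
    - {"tx": 3.55, "ty": 0.27, "tz": 0, "ax": 0, "ay": 0, "az": 0, "grip": -0.6}

```text
t: 10.32
ee_pos: [0.5399, 0.0641, 0.1962]
orientation: [-2.089, -2.346, 0.0]
force: [0.4, -0.5, -0.9]
finger_gap: 0.036
grasp_force: 70.2
```

Emit:
drive_tool:
  deltas:
    - {"tx": 3.55, "ty": 0.27, "tz": 0, "ax": 0, "ay": 0, "az": 0, "grip": -0.6}
    - {"tx": 3.55, "ty": 0.27, "tz": 0, "ax": 0, "ay": 0, "az": 0, "grip": -0.6}
    - {"tx": 0, "ty": 0, "tz": 0, "ax": 0, "ay": 0, "az": -4.5, "grip": -0.6}
    - {"tx": 0, "ty": 0, "tz": 0, "ax": 0, "ay": 0, "az": -4.4, "grip": -0.6}
    - {"tx": 0, "ty": 0, "tz": 0, "ax": 0, "ay": 0, "az": 0, "grip": -0.6}

```text
t: 10.73
ee_pos: [0.5372, 0.1343, 0.1961]
orientation: [-1.894, -2.506, 0.001]
force: [0.5, 0.5, -0.6]
finger_gap: 0.0362
grasp_force: 70.2
```

Emit:
drive_tool:
  deltas:
    - {"tx": 0, "ty": 0, "tz": 1.0, "ax": 0, "ay": 0, "az": 0, "grip": -0.6}
    - {"tx": 0, "ty": 0, "tz": 1.0, "ax": 0, "ay": 0, "az": 0, "grip": -0.6}
    - {"tx": 0, "ty": 0, "tz": 1.0, "ax": 0, "ay": 0, "az": 0, "grip": -0.6}
    - {"tx": 0, "ty": 0, "tz": 0.5, "ax": 0, "ay": 0, "az": 0, "grip": -0.6}
    - {"tx": 0, "ty": 0, "tz": 0, "ax": 0, "ay": 0, "az": 0, "grip": -0.6}

```text
t: 11.15
ee_pos: [0.5371, 0.1332, 0.1594]
orientation: [-1.901, -2.499, 0.003]
force: [0.3, 0.1, -0.2]
finger_gap: 0.0364
grasp_force: 70.2
```

```bash
cat > st.py <<'E'
from h import *
def st(T=(.5377,.1339),yaw=15.5):
    s=read_state();p=s["ee_pos"];R=cv2.Rodrigues(s["orientation"])[0]
    print("p",np.round(p,4),"F",np.round(s["force"],1),"T",np.round(s["torque"],2),"yaw %.2f"%np.degrees(np.arctan2(R[1,1],R[0,1])),"tilt",np.round(R[2],4),"grip",round(s["finger_gap"],4),round(s["grasp_force"],1))
    d=R.T@np.array([T[0]-p[0],T[1]-p[1],0]);print("need tool cm",np.round(d*100,2))
if __name__=="__main__": st()
E
python3 st.py
python3 - <<'E'
from h import *
for n in("side","top"): cv2.imwrite(f"pics/raw_{n}5.png",camera(n)[:,:,::-1])
p=read_state()["ee_pos"];u,v=proj("side",p).astype(int);s=cv2.imread("pics/raw_side5.png");print(u,v)
cv2.imwrite("pics/z5.png",cv2.resize(s[v-30:v+60,u-60:u+60],None,fx=6,fy=6,interpolation=cv2.INTER_CUBIC))
E
```

```text
p [0.5371 0.1332 0.1594] F [ 0.3  0.1 -0.2] T [0.01 0.04 0.03] yaw 15.48 tilt [ 3.0e-04 -2.9e-03 -1.0e+00] grip 0.0364 70.2
need tool cm [ 0.05  0.08 -0.  ]
196 128
```

View pics/z5.png

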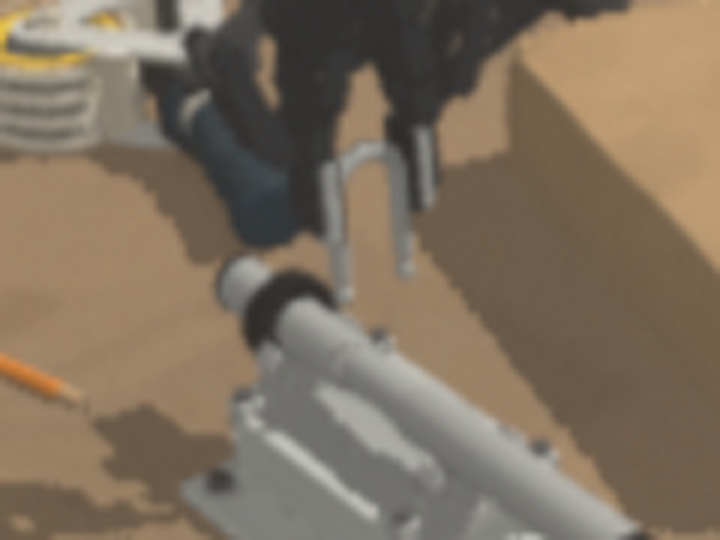

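Emit:
drive_tool:
  deltas:
    - {"tx": 0.05, "ty": 0.08, "tz": 1.0, "ax": 0, "ay": 0, "az": 0, "grip": -0.6}
    - {"tx": 0, "ty": 0, "tz": 1.0, "ax": 0, "ay": 0, "az": 0, "grip": -0.6}
    - {"tx": 0, "ty": 0, "tz": 0.8, "ax": 0, "ay": 0, "az": 0, "grip": -0.6}
    - {"tx": 0, "ty": 0, "tz": 0.2, "ax": 0, "ay": 0, "az": 0, "grip": -0.6}
    - {"tx": 0, "ty": 0, "tz": 0.2, "ax": 0, "ay": 0, "az": 0, "grip": -0.6}

```text
t: 11.67
ee_pos: [0.5381, 0.1343, 0.1285]
orientation: [-1.9, -2.501, 0.001]
force: [-0.2, 0.8, -0.8]
finger_gap: 0.0362
grasp_force: 70.2
```

Emit:
drive_tool:
  deltas:
    - {"tx": 0, "ty": 0, "tz": 0.2, "ax": 0, "ay": 0, "az": 0, "grip": -0.6}
    - {"tx": 0, "ty": 0, "tz": 0.2, "ax": 0, "ay": 0, "az": 0, "grip": -0.6}
    - {"tx": 0, "ty": 0, "tz": 0.2, "ax": 0, "ay": 0, "az": 0, "grip": -0.6}
    - {"tx": 0, "ty": 0, "tz": 0.2, "ax": 0, "ay": 0, "az": 0, "grip": -0.6}

```text
t: 12.0
ee_pos: [0.5384, 0.1343, 0.1213]
orientation: [1.9, 2.501, 0.0]
force: [-0.1, 0.6, -1.0]
finger_gap: 0.0363
grasp_force: 70.2
```

```bash
python3 st.py
```

```text
p [0.5384 0.1343 0.1213] F [-0.1  0.6 -1. ] T [-0.04  0.    0.02] yaw 15.56 tilt [-2.e-04  4.e-04 -1.e+00] grip 0.0363 70.2
need tool cm [-0.02 -0.08 -0.  ]
```

No contact so far. I'll go on down past the neck.

Emit:
drive_tool:
  deltas:
    - {"tx": 0, "ty": 0, "tz": 0.2, "ax": 0, "ay": 0, "az": 0, "grip": -0.6}
    - {"tx": 0, "ty": 0, "tz": 0.2, "ax": 0, "ay": 0, "az": 0, "grip": -0.6}
    - {"tx": 0, "ty": 0, "tz": 0.2, "ax": 0, "ay": 0, "az": 0, "grip": -0.6}
    - {"tx": 0, "ty": 0, "tz": 0.2, "ax": 0, "ay": 0, "az": 0, "grip": -0.6}
    - {"tx": 0, "ty": 0, "tz": 0.2, "ax": 0, "ay": 0, "az": 0, "grip": -0.6}

```text
t: 12.42
ee_pos: [0.5377, 0.1342, 0.1111]
orientation: [-1.9, -2.501, 0.002]
force: [-4.2, -0.6, 1.4]
finger_gap: 0.0364
grasp_force: 70.4
```

Emit:
drive_tool:
  deltas:
    - {"tx": 0, "ty": 0, "tz": 0.3, "ax": 0, "ay": 0, "az": 0, "grip": -0.6}
    - {"tx": 0, "ty": 0, "tz": 0.3, "ax": 0, "ay": 0, "az": 0, "grip": -0.6}
    - {"tx": 0, "ty": 0, "tz": 0.3, "ax": 0, "ay": 0, "az": 0, "grip": -0.6}
    - {"tx": 0, "ty": 0, "tz": 0.3, "ax": 0, "ay": 0, "az": 0, "grip": -0.6}

```text
t: 12.75
ee_pos: [0.5371, 0.1341, 0.0988]
orientation: [-1.899, -2.5, 0.003]
force: [-7.4, -1.7, 3.9]
finger_gap: 0.0362
grasp_force: 70.8
```

```bash
python3 st.py
```

```text
p [0.5371 0.1341 0.0988] F [-7.4 -1.7  3.9] T [-0.39  1.4  -0.06] yaw 15.56 tilt [ 2.0e-04 -2.9e-03 -1.0e+00] grip 0.0362 70.8
need tool cm [-0.03  0.05 -0.  ]
```

Emit:
drive_tool:
  deltas:
    - {"tx": 0, "ty": -0.1, "tz": 0, "ax": 0, "ay": 0, "az": 0, "grip": -0.6}
    - {"tx": 0, "ty": -0.1, "tz": 0, "ax": 0, "ay": 0, "az": 0, "grip": -0.6}
    - {"tx": 0, "ty": 0, "tz": 0, "ax": 0, "ay": 0, "az": 0, "grip": -0.6}

```text
t: 13.0
ee_pos: [0.5366, 0.1338, 0.0992]
orientation: [1.9, 2.501, 0.001]
force: [-0.9, 0.5, -0.7]
finger_gap: 0.036
grasp_force: 70.2
```

```bash
python3 st.py
```

```text
p [0.5366 0.1338 0.0992] F [-0.9  0.5 -0.7] T [-0.05  0.14  0.02] yaw 15.56 tilt [-2.e-04  8.e-04 -1.e+00] grip 0.036 70.2
need tool cm [-0.02  0.11  0.  ]
```

Emit:
drive_tool:
  deltas:
    - {"tx": 0, "ty": -0.1, "tz": 0.2, "ax": 0, "ay": 0, "az": 0, "grip": -0.6}
    - {"tx": 0, "ty": 0, "tz": 0.2, "ax": 0, "ay": 0, "az": 0, "grip": -0.6}
    - {"tx": 0, "ty": 0, "tz": 0.2, "ax": 0, "ay": 0, "az": 0, "grip": -0.6}
    - {"tx": 0, "ty": 0, "tz": 0.2, "ax": 0, "ay": 0, "az": 0, "grip": -0.6}

```text
t: 13.33
ee_pos: [0.5356, 0.1335, 0.0911]
orientation: [1.9, 2.501, 0.0]
force: [-0.2, -0.0, -0.5]
finger_gap: 0.0364
grasp_force: 70.2
```

Emit:
drive_tool:
  deltas:
    - {"tx": 0, "ty": 0, "tz": 0.15, "ax": 0, "ay": 0, "az": 0, "grip": -0.6}
    - {"tx": 0, "ty": 0, "tz": 0.15, "ax": 0, "ay": 0, "az": 0, "grip": -0.6}

```text
t: 13.5
ee_pos: [0.5354, 0.1335, 0.0881]
orientation: [1.9, 2.502, -0.0]
force: [0.2, -0.6, 0.2]
finger_gap: 0.0359
grasp_force: 70.2
```

Emit:
drive_tool:
  deltas:
    - {"tx": 0, "ty": 0, "tz": 0.1, "ax": 0, "ay": 0, "az": 0, "grip": -0.6}
    - {"tx": 0, "ty": 0, "tz": 0.1, "ax": 0, "ay": 0, "az": 0, "grip": -0.6}

```text
t: 13.67
ee_pos: [0.5354, 0.1335, 0.0861]
orientation: [1.9, 2.502, -0.0]
force: [-0.0, 0.1, -0.7]
finger_gap: 0.0364
grasp_force: 70.2
```

```bash
python3 st.py
```

```text
p [0.5354 0.1335 0.0861] F [-0.   0.1 -0.7] T [-0.08  0.01 -0.05] yaw 15.56 tilt [-1.e-04 -0.e+00 -1.e+00] grip 0.0364 70.2
need tool cm [-0.02  0.23 -0.  ]
```

Emit:
drive_tool:
  deltas:
    - {"tx": 0, "ty": 0, "tz": 0.1, "ax": 0, "ay": 0, "az": 0, "grip": -0.6}
    - {"tx": 0, "ty": 0, "tz": 0.1, "ax": 0, "ay": 0, "az": 0, "grip": -0.6}

```text
t: 13.83
ee_pos: [0.5354, 0.1335, 0.0842]
orientation: [1.9, 2.502, -0.0]
force: [0.4, 0.1, -0.3]
finger_gap: 0.0364
grasp_force: 70.3
```

Emit:
drive_tool:
  deltas:
    - {"tx": 0, "ty": 0, "tz": 0.1, "ax": 0, "ay": 0, "az": 0, "grip": -0.6}

```text
t: 13.92
ee_pos: [0.5354, 0.1335, 0.0833]
orientation: [1.9, 2.502, 0.0]
force: [0.2, 1.1, 0.8]
finger_gap: 0.0361
grasp_force: 70.4
```

Emit:
drive_tool:
  deltas:
    - {"tx": 0, "ty": 0, "tz": 0.1, "ax": 0, "ay": 0, "az": 0, "grip": -0.6}

```text
t: 14.0
ee_pos: [0.5353, 0.1336, 0.0822]
orientation: [-1.9, -2.502, 0.0]
force: [-1.5, 1.5, -0.7]
finger_gap: 0.036
grasp_force: 70.4
```

```bash
python3 st.py
```

```text
p [0.5353 0.1336 0.0822] F [-1.5  1.5 -0.7] T [0.29 0.18 0.01] yaw 15.55 tilt [ 1.e-04 -1.e-04 -1.e+00] grip 0.036 70.4
need tool cm [-0.03  0.24 -0.  ]
```

Emit:
drive_tool:
  deltas:
    - {"tx": 0, "ty": 0, "tz": 0.1, "ax": 0, "ay": 0, "az": 0, "grip": -0.6}

```text
t: 14.08
ee_pos: [0.5353, 0.1336, 0.0812]
orientation: [-1.9, -2.501, 0.0]
force: [-0.5, 1.7, 0.6]
finger_gap: 0.0364
grasp_force: 70.3
```

Emit:
drive_tool:
  deltas:
    - {"tx": 0, "ty": 0, "tz": 0.1, "ax": 0, "ay": 0, "az": 0, "grip": -0.6}

```text
t: 14.17
ee_pos: [0.5353, 0.1336, 0.0802]
orientation: [-1.9, -2.502, 0.0]
force: [-1.1, 1.5, 0.8]
finger_gap: 0.0361
grasp_force: 70.3
```

```bash
python3 st.py
```

```text
p [0.5353 0.1336 0.0802] F [-1.1  1.5  0.8] T [ 0.3   0.15 -0.  ] yaw 15.56 tilt [ 0.e+00 -1.e-04 -1.e+00] grip 0.0361 70.3
need tool cm [-0.03  0.24 -0.  ]
```

Emit:
drive_tool:
  deltas:
    - {"tx": 0, "ty": 0, "tz": 0.12, "ax": 0, "ay": 0, "az": 0, "grip": -0.6}
    - {"tx": 0, "ty": 0, "tz": 0.12, "ax": 0, "ay": 0, "az": 0, "grip": -0.6}

```text
t: 14.33
ee_pos: [0.5353, 0.1335, 0.0778]
orientation: [-1.9, -2.502, 0.0]
force: [-0.8, 1.2, 0.2]
finger_gap: 0.0364
grasp_force: 70.3
```

Emit:
drive_tool:
  deltas:
    - {"tx": 0, "ty": 0, "tz": 0.12, "ax": 0, "ay": 0, "az": 0, "grip": -0.6}
    - {"tx": 0, "ty": 0, "tz": 0.12, "ax": 0, "ay": 0, "az": 0, "grip": -0.6}

```text
t: 14.5
ee_pos: [0.5353, 0.1335, 0.0753]
orientation: [-1.9, -2.502, 0.0]
force: [-1.8, 1.6, 0.2]
finger_gap: 0.0365
grasp_force: 70.3
```

```bash
python3 st.py
```

```text
p [0.5353 0.1335 0.0753] F [-1.8  1.6  0.2] T [0.44 0.28 0.01] yaw 15.56 tilt [-0.e+00 -1.e-04 -1.e+00] grip 0.0365 70.3
need tool cm [-0.03  0.24 -0.  ]
```

Emit:
drive_tool:
  deltas:
    - {"tx": 0, "ty": 0, "tz": 0.12, "ax": 0, "ay": 0, "az": 0, "grip": -0.6}
    - {"tx": 0, "ty": 0, "tz": 0.12, "ax": 0, "ay": 0, "az": 0, "grip": -0.6}

```text
t: 14.67
ee_pos: [0.5353, 0.1335, 0.073]
orientation: [-1.9, -2.502, 0.0]
force: [-2.4, 2.8, 1.2]
finger_gap: 0.0361
grasp_force: 70.4
```

Emit:
drive_tool:
  deltas:
    - {"tx": 0, "ty": 0, "tz": 0.12, "ax": 0, "ay": 0, "az": 0, "grip": -0.6}
    - {"tx": 0, "ty": 0, "tz": 0.1, "ax": 0, "ay": 0, "az": 0, "grip": -0.6}

```text
t: 14.83
ee_pos: [0.5353, 0.1335, 0.0709]
orientation: [-1.9, -2.502, 0.0]
force: [-3.2, 2.7, 5.4]
finger_gap: 0.036
grasp_force: 70.8
```

Emit:
drive_tool:
  deltas:
    - {"tx": 0, "ty": 0, "tz": 0.1, "ax": 0, "ay": 0, "az": 0, "grip": -0.6}

```text
t: 14.92
ee_pos: [0.5353, 0.1335, 0.07]
orientation: [-1.9, -2.502, 0.0]
force: [-3.2, 2.5, 7.6]
finger_gap: 0.0363
grasp_force: 71.1
```

```bash
python3 st.py
```

```text
p [0.5353 0.1335 0.07  ] F [-3.2  2.5  7.6] T [ 0.44  0.74 -0.04] yaw 15.55 tilt [ 0.e+00 -1.e-04 -1.e+00] grip 0.0363 71.1
need tool cm [-0.03  0.24 -0.  ]
```

The legs have met the catches. I'll press on gently, watching the force.

Emit:
drive_tool:
  deltas:
    - {"tx": 0, "ty": -0.03, "tz": 0.1, "ax": 0, "ay": 0, "az": 0, "grip": -0.6}

```text
t: 15.0
ee_pos: [0.5352, 0.1335, 0.0693]
orientation: [1.9, 2.501, 0.001]
force: [-3.7, 2.8, 10.8]
finger_gap: 0.0361
grasp_force: 71.2
```

Emit:
drive_tool:
  deltas:
    - {"tx": 0, "ty": 0, "tz": 0.1, "ax": 0, "ay": 0, "az": 0, "grip": -0.6}

```text
t: 15.08
ee_pos: [0.5353, 0.1336, 0.0684]
orientation: [1.9, 2.501, 0.001]
force: [-3.1, 3.0, 7.1]
finger_gap: 0.0359
grasp_force: 71.1
```

Emit:
drive_tool:
  deltas:
    - {"tx": 0, "ty": 0, "tz": 0.1, "ax": 0, "ay": 0, "az": 0, "grip": -0.6}

```text
t: 15.17
ee_pos: [0.5352, 0.1335, 0.0672]
orientation: [1.9, 2.501, 0.001]
force: [-2.4, 3.2, 2.6]
finger_gap: 0.0361
grasp_force: 70.8
```

```bash
python3 st.py
```

```text
p [0.5352 0.1335 0.0672] F [-2.4  3.2  2.6] T [0.53 0.68 0.06] yaw 15.56 tilt [-0.e+00  6.e-04 -1.e+00] grip 0.0361 70.8
need tool cm [-0.03  0.25  0.  ]
```

Emit:
drive_tool:
  deltas:
    - {"tx": 0, "ty": -0.03, "tz": 0.1, "ax": 0, "ay": 0, "az": 0, "grip": -0.6}
    - {"tx": 0, "ty": 0, "tz": 0.1, "ax": 0, "ay": 0, "az": 0, "grip": -0.6}

```text
t: 15.33
ee_pos: [0.5349, 0.1335, 0.0648]
orientation: [1.9, 2.501, 0.001]
force: [-1.6, 3.7, 1.9]
finger_gap: 0.0363
grasp_force: 70.5
```

Emit:
drive_tool:
  deltas:
    - {"tx": 0, "ty": 0, "tz": 0.1, "ax": 0, "ay": 0, "az": 0, "grip": -0.6}

```text
t: 15.42
ee_pos: [0.5349, 0.1335, 0.0638]
orientation: [1.9, 2.502, 0.0]
force: [-0.6, 4.3, 1.5]
finger_gap: 0.0365
grasp_force: 70.5
```

Emit:
drive_tool:
  deltas:
    - {"tx": 0, "ty": 0, "tz": 0.1, "ax": 0, "ay": 0, "az": 0, "grip": -0.6}

```text
t: 15.5
ee_pos: [0.5349, 0.1334, 0.0628]
orientation: [1.9, 2.502, 0.0]
force: [-1.9, 4.8, 9.2]
finger_gap: 0.0362
grasp_force: 71.0
```

```bash
python3 st.py
```

```text
p [0.5349 0.1334 0.0628] F [-1.9  4.8  9.2] T [0.89 0.4  0.09] yaw 15.56 tilt [-0.e+00  2.e-04 -1.e+00] grip 0.0362 71.0
need tool cm [-0.03  0.28  0.  ]
```

Emit:
drive_tool:
  deltas:
    - {"tx": 0, "ty": 0, "tz": 0.08, "ax": 0, "ay": 0, "az": 0, "grip": -0.6}

```text
t: 15.58
ee_pos: [0.535, 0.1335, 0.0625]
orientation: [1.9, 2.501, 0.001]
force: [-4.8, 4.3, 19.5]
finger_gap: 0.0361
grasp_force: 72.0
```

Emit:
drive_tool:
  deltas:
    - {"tx": 0, "ty": 0, "tz": 0, "ax": 0, "ay": 0, "az": 0, "grip": -0.6}
    - {"tx": 0, "ty": 0, "tz": 0, "ax": 0, "ay": 0, "az": 0, "grip": -0.6}

```text
t: 15.75
ee_pos: [0.535, 0.1334, 0.0626]
orientation: [1.9, 2.501, 0.001]
force: [-4.0, 5.5, 10.4]
finger_gap: 0.0365
grasp_force: 71.6
```

```bash
python3 st.py
python3 - <<'E'
from h import *
s=camera("side")[:,:,::-1];u,v=proj("side",[.5377,.134,.075]).astype(int)
cv2.imwrite("pics/z6.png",cv2.resize(s[v-40:v+35,u-50:u+50],None,fx=6,fy=6,interpolation=cv2.INTER_CUBIC))
E
```

```text
p [0.535  0.1334 0.0626] F [-4.   5.5 10.4] T [0.84 0.59 0.08] yaw 15.56 tilt [-1.e-04  7.e-04 -1.e+00] grip 0.0365 71.6
need tool cm [-0.03  0.28  0.  ]
```

View pics/z6.png

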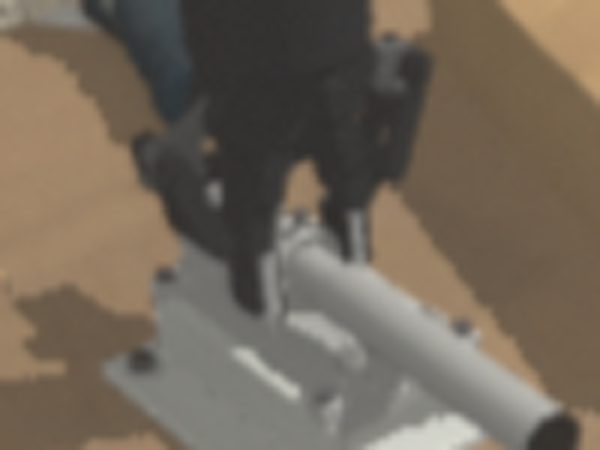

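The bow sits on the neck, with firm resistance at TCP z 0.0625. Releasing.

Emit:
drive_tool:
  deltas:
    - {"tx": 0, "ty": 0, "tz": 0, "ax": 0, "ay": 0, "az": 0, "grip": 0.3}
    - {"tx": 0, "ty": 0, "tz": 0, "ax": 0, "ay": 0, "az": 0, "grip": 0.3}
    - {"tx": 0, "ty": 0, "tz": 0, "ax": 0, "ay": 0, "az": 0, "grip": 0.3}

```text
t: 16.05
ee_pos: [0.5349, 0.133, 0.0619]
orientation: [1.9, 2.501, -0.0]
force: [0.4, -0.1, -0.5]
finger_gap: 0.0557
grasp_force: 0.0
```

Emit:
drive_tool:
  deltas:
    - {"tx": 0, "ty": 0, "tz": -1.5, "ax": 0, "ay": 0, "az": 0, "grip": 0.3}
    - {"tx": 0, "ty": 0, "tz": -2.5, "ax": 0, "ay": 0, "az": 0, "grip": 0.3}
    - {"tx": 0, "ty": 0, "tz": -3.5, "ax": 0, "ay": 0, "az": 0, "grip": 0.3}
    - {"tx": 0, "ty": 0, "tz": 0, "ax": 0, "ay": 0, "az": 0, "grip": -1}
    - {"tx": 0, "ty": 0, "tz": 0, "ax": 0, "ay": 0, "az": 0, "grip": -1}

```text
t: 16.47
ee_pos: [0.5355, 0.1332, 0.1384]
orientation: [1.899, 2.5, 0.003]
force: [-0.4, 0.9, -1.0]
finger_gap: 0.0324
grasp_force: 0.0
```

Emit:
drive_tool:
  deltas:
    - {"tx": 0, "ty": 0, "tz": 0, "ax": 0, "ay": 0, "az": 0, "grip": -1}
    - {"tx": 0, "ty": 0, "tz": 0, "ax": 0, "ay": 0, "az": 0, "grip": -1}
    - {"tx": 0, "ty": 0, "tz": 0, "ax": 0, "ay": 0, "az": 0, "grip": -1}

```text
t: 16.72
ee_pos: [0.5344, 0.1332, 0.1359]
orientation: [-1.9, -2.501, 0.002]
force: [-0.0, 0.7, 0.2]
finger_gap: 0.0001
grasp_force: 0.0
```

```bash
python3 st.py
python3 - <<'E'
from h import *
s=camera("side")[:,:,::-1];u,v=proj("side",[.5377,.134,.075]).astype(int);print(u,v)
cv2.imwrite("pics/z7.png",cv2.resize(s[v-40:v+35,u-50:u+50],None,fx=6,fy=6,interpolation=cv2.INTER_CUBIC))
for z in(.086,.089,.092): print(proj("side",[.5357,.134,z])-[u-50,v-40])
E
```

```text
p [0.5344 0.1332 0.1359] F [-0.   0.7  0.2] T [ 0.   -0.02  0.02] yaw 15.55 tilt [ 2.e-04 -2.e-03 -1.e+00] grip 0.0001 0.0
need tool cm [-0.02  0.34 -0.  ]
199 158
[48.92001242 37.00461692]
[48.8232839  36.01064892]
[48.72619751 35.0130035 ]
```

View pics/z7.png

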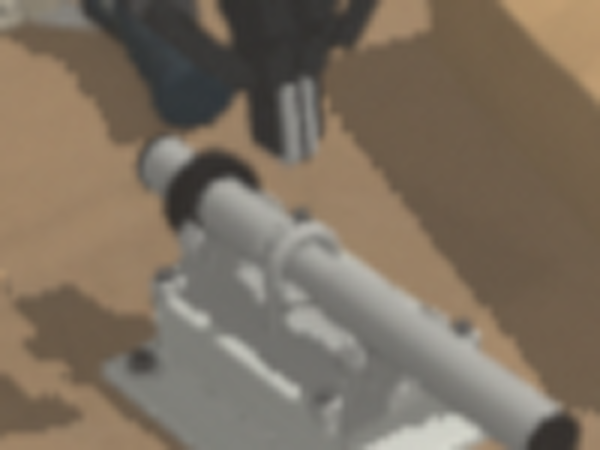

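The bow lies on the bar at (310,230), and the collar is against the rest. To be sure it is home, I'll press lightly on the bow with the shut fingers.

Emit:
drive_tool:
  deltas:
    - {"tx": 0, "ty": 0, "tz": 1.0, "ax": 0, "ay": 0, "az": 0, "grip": -1}
    - {"tx": 0, "ty": 0, "tz": 1.0, "ax": 0, "ay": 0, "az": 0, "grip": -1}
    - {"tx": 0, "ty": 0, "tz": 0.4, "ax": 0, "ay": 0, "az": 0, "grip": -1}
    - {"tx": 0, "ty": 0, "tz": 0.2, "ax": 0, "ay": 0, "az": 0, "grip": -1}

```text
t: 17.1
ee_pos: [0.5343, 0.1332, 0.1095]
orientation: [-1.899, -2.5, 0.003]
force: [-0.4, -0.8, -0.3]
finger_gap: -0.0002
grasp_force: 0.0
```

Emit:
drive_tool:
  deltas:
    - {"tx": 0, "ty": 0, "tz": 0.15, "ax": 0, "ay": 0, "az": 0, "grip": -1}
    - {"tx": 0, "ty": 0, "tz": 0.15, "ax": 0, "ay": 0, "az": 0, "grip": -1}
    - {"tx": 0, "ty": 0, "tz": 0.15, "ax": 0, "ay": 0, "az": 0, "grip": -1}

```text
t: 17.35
ee_pos: [0.5349, 0.1333, 0.1066]
orientation: [1.9, 2.501, 0.0]
force: [0.6, -0.6, -0.5]
finger_gap: 0.0003
grasp_force: 0.0
```

Emit:
drive_tool:
  deltas:
    - {"tx": 0, "ty": 0, "tz": 0.1, "ax": 0, "ay": 0, "az": 0, "grip": -1}

```text
t: 17.43
ee_pos: [0.5349, 0.1333, 0.1056]
orientation: [1.9, 2.501, 0.0]
force: [0.0, 0.2, 0.2]
finger_gap: 0.0
grasp_force: 0.0
```

Emit:
drive_tool:
  deltas:
    - {"tx": 0, "ty": 0, "tz": 0.1, "ax": 0, "ay": 0, "az": 0, "grip": -1}
    - {"tx": 0, "ty": 0, "tz": 0.1, "ax": 0, "ay": 0, "az": 0, "grip": -1}

```text
t: 17.6
ee_pos: [0.5349, 0.1333, 0.1037]
orientation: [1.9, 2.501, 0.0]
force: [-0.6, -0.1, -0.2]
finger_gap: 0.0001
grasp_force: 0.0
```

Emit:
drive_tool:
  deltas:
    - {"tx": 0, "ty": 0, "tz": 0.1, "ax": 0, "ay": 0, "az": 0, "grip": -1}

```text
t: 17.68
ee_pos: [0.5349, 0.1333, 0.1026]
orientation: [1.9, 2.501, 0.0]
force: [0.6, 0.5, -0.3]
finger_gap: 0.0
grasp_force: 0.0
```

Emit:
drive_tool:
  deltas:
    - {"tx": 0, "ty": 0, "tz": 0.1, "ax": 0, "ay": 0, "az": 0, "grip": -1}

```text
t: 17.77
ee_pos: [0.5349, 0.1333, 0.1016]
orientation: [1.9, 2.501, 0.0]
force: [0.5, 0.2, 0.6]
finger_gap: -0.0
grasp_force: 0.0
```

Emit:
drive_tool:
  deltas:
    - {"tx": 0, "ty": 0, "tz": 0.1, "ax": 0, "ay": 0, "az": 0, "grip": -1}

```text
t: 17.85
ee_pos: [0.5348, 0.1333, 0.1005]
orientation: [1.9, 2.502, -0.0]
force: [0.2, 0.3, -1.1]
finger_gap: -0.0002
grasp_force: 0.0
```

Emit:
drive_tool:
  deltas:
    - {"tx": 0, "ty": 0, "tz": 0.1, "ax": 0, "ay": 0, "az": 0, "grip": -1}

```text
t: 17.93
ee_pos: [0.5349, 0.1333, 0.0996]
orientation: [1.9, 2.501, 0.0]
force: [-0.0, 0.1, 5.1]
finger_gap: 0.0002
grasp_force: 2.7
```

Emit:
drive_tool:
  deltas:
    - {"tx": 0, "ty": 0, "tz": 0.07, "ax": 0, "ay": 0, "az": 0, "grip": -1}

```text
t: 18.02
ee_pos: [0.5351, 0.1333, 0.0992]
orientation: [1.9, 2.501, 0.001]
force: [-2.6, -0.5, 11.9]
finger_gap: 0.0002
grasp_force: 5.9
```

Contact came at 0.100 m, exactly where the bow top should be (0.086 + 0.014). I'll retreat and hand in.

Emit:
drive_tool:
  deltas:
    - {"tx": 0, "ty": 0, "tz": -1, "ax": 0, "ay": 0, "az": 0, "grip": -1}
    - {"tx": 0, "ty": 0, "tz": -3, "ax": 0, "ay": 0, "az": 0, "grip": -1}
    - {"tx": 0, "ty": 0, "tz": -3, "ax": 0, "ay": 0, "az": 0, "grip": -1}
    - {"tx": 0, "ty": 0, "tz": 0, "ax": 0, "ay": 0, "az": 0, "grip": -1}
    - {"tx": 0, "ty": 0, "tz": 0, "ax": 0, "ay": 0, "az": 0, "grip": -1}

```text
t: 18.43
ee_pos: [0.5353, 0.1334, 0.1707]
orientation: [1.899, 2.5, 0.004]
force: [1.2, -0.6, -0.3]
finger_gap: -0.0002
grasp_force: 0.0
```

```bash
python3 -c "
from rig import *
print(job_done())"
```

```text
the job is handed in; nothing more can be done
None
```

The bar was slid home until its collar met the bracket, the narrow U-bolt was pressed through the catches onto the neck and let go, and the job was handed in at about 18 s; `job_done()` returned no verdict.

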